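# Set a tripod leg to its length mark and close its cam lever

### The job

Draw the sliding lamp-tripod leg out of its tube, by pushing its cross foot against the spring with the lever still open, until the white pointer stands at the orange length mark. Hold it there and only then squeeze the red cam lever fully closed against the leg. The spring pulls the leg back even with the lever shut, so finish while still holding: leg at the mark, one finger on the shut lever and the other on the grey grip pad, pinching them together, and the round tin and the parts dish left where they stand.

Things in the scene. Friction and masses are not known exactly. Their poses are not given: they have to be found in the camera images.
- cradle: plywood board (145 x 320 x 10 mm, fixed) with the leg lying along it. Origin on the table under the leg's axis, z up, x away from the robot (give or take yaw). The leg's axis runs along y, 55 mm above the table; the dark fixed outer tube ends at y = -40 mm and the inner leg slides out toward +y. Board: x -85 to 60, y -165 to 155 mm. Highest point 76 mm above the table (straps on the tube)
- slide_leg (a joint): how far the leg is drawn out (m), 0 to 0.11, grows toward the cradle's +y. A spring pulls it back in with about 3 N at 0, 30 N/m stiff (4 to 5.5 N at the mark), plus 0.5 N of friction, with the lever open or closed
- grip_point (a point): point on the leg's axis 10 mm behind (toward -y of) the cross foot's inner face, 55 mm above the table; moves with the leg, axes as the cradle's. Here the leg is a grip block with the grey pad on its -x side and the red lever on its +x side
- cam_lever (a joint): lever angle (rad): 0 closed flat along the leg, up to 0.6 open, standing out to the leg's +x side; starts at 0.42 to 0.58. Hinge upright, 16 mm to the +x side of the leg's axis, 50 mm behind the cross foot's inner face; the lever points from there toward the foot, 46 mm long. Friction 0.12 N m (about 3 N at the tip), stays where it is left
- lever_tip (a point): on the outer face of the lever's red paddle (8 mm thick, 30 mm high, centred on the leg's height, from 8 to 46 mm from the hinge), 44 mm from the hinge. Closed, the outer face is 20 mm to the +x side of the leg's axis: pad and lever together are 32 mm wide. Open at 0.58 the tip reaches 45 mm from the axis
- pointer (a point): lower end of the white pointer on the cross foot's -x end, 66 mm from the leg's axis, 26 mm above the table, 6 mm beyond the foot's inner face; moves with the leg, axes as the cradle's
- mark_line (a point): black line on the orange length mark (18 x 14 x 6 mm rider on the gauge rail, stiff in its place, another place each time), 22 mm above the table, axes as the cradle's. The leg is at its length when the pointer's y in this frame is zero, with the pointer right above the line
- parts_dish: steel dish with screws, 112 mm across, 22 mm high, loose; to be left alone. Origin under its centre
- round_tin: round white tin, 90 mm across, 32 mm high, loose; to be left alone. Origin under its centre
- foot_face (a point): centre of the cross foot's inner (-y) face, on the leg's axis, 10 mm in +y from grip_point. The cross foot is a black rubber bar across the leg's end, 60 mm to each side (x), 12 mm thick (y), from 37 to 73 mm above the table. Fingers from above, one on each side of the leg just behind the bar, push the leg out by this face
- pad_face (a point): on the outer face of the grey ribbed grip pad (fixed to the leg's -x side), beside grip_point, 12 mm from the leg's axis. The pad is 48 mm long (from 2 to 50 mm behind the cross foot's inner face) and 32 mm high, centred on the leg's height

How it is judged:
On the way, in this order (a step that is already met when the one before it is completed fails the run):
1. the leg is held at the length mark (pointer within 4 mm) with the lever still open (more than 0.3 rad) (y of pointer in the frame of mark_line between -0.004 and 0.004 m and value of joint cam_lever above 0.3 rad), for 0.2 s.
2. the lever is closed while the leg is at the mark (y of pointer in the frame of mark_line between -0.004 and 0.004 m and value of joint cam_lever below 0.08 rad), for 0.2 s.
At the end, for the whole second after the job is handed in: the pointer is within 4 mm of the mark line along the leg and the leg is still, the lever is within 0.08 rad of closed, and the robot's fingers are pinching lever and grey leg pad with more than 2 N each; dish and tin are within 20 mm of where they stood (all of step 2 and contact force between the fingers and cam_lever_c0 above 2 N and contact force between the fingers and slide_leg_c0 above 2 N and velocity of joint slide_leg between -0.01 and 0.01 m/s and distance of each of parts_dish, round_tin from where it was at the start of the episode below 0.02 m); the arm keeps its last pose, push and grip.
It fails at once if the lever is closed (under 0.15 rad) while the leg is more than 8 mm off its mark (value of joint cam_lever below 0.15 rad and (y of pointer in the frame of mark_line above 0.008 m or y of pointer in the frame of mark_line below -0.008 m)).
It fails at once if the dish or the tin is moved by more than 20 mm (distance of any of parts_dish, round_tin from where it was at the start of the episode above 0.02 m).
It also fails if it takes over 32 s, if anything falls off the work surface, if the arm or the gripper's body presses on something with over 40 N, if the wrist force passes 120 N, or if a joint passes its speed limit or range.

### The arm

A 6-joint arm with a two-finger parallel gripper is mounted at the origin on the work surface; the furniture and walls round the work are solid. World frame = base frame: x ahead of the robot, y to its left, z up, the work surface at z = 0. Lengths are in m, angles in rad, forces in N, time in s.
With the tool pointing down it reaches from about 0.375 to 0.975 m from the base axis. Payload 3.8 kg.
Tool frame: the origin (TCP) lies on the mounting face of the last link; the fingertips stand 173 mm ahead of it and the grasp point (between the pads) lies 155 mm ahead of it; z points along the fingers, y is the line along which they close (so a half turn about z gives the same grasp; the last joint's range is limited). The gripper opens to 85 mm and grips with 20 to 120 N. Pads are 22 mm wide; open, the fingers measure 114 mm over their backs; the gripper's body (76 mm by 85 mm) begins 54 mm behind the grasp point. The pads swing forward as they close: fully open they stand 13 mm farther back than shut.
Start: joints at [1.215, 0.264, 1.604, -0, 1.274, -0.037], TCP at [0.212, 0.641, 0.405] pointing down, gripper open.
Joint ranges: [-2.63, 2.63], [-0.94, 2.18], [0.31, 2.57], [-1.31, 4.45], [0, 2.66], [-2.55, 2.55]. Speed limits (rad/s): [2.57, 2.57, 3.14, 3.14, 3.14, 3.14].

### API

Orientations are given as a rotation vector (axis times angle).
In Python, from workcell import bot gives the robot as it stands.
- The arm moves only by the tool drive_tool, never from a script. Its argument "increments" is a list of rows, each an object with "delta_pos": the shift along the tool's x, y, z in mm, a list of three; "turn": the turn about the tool's z in rad; "jaw": the opening, from -1 (shut) to 1 (fully open). A call has 1 to 8 rows; each row shifts and turns the commanded pose from where the row before left it, along the tool's axes as they then stand; what a row does not reach is not made up. A row lasts 1/12 s, in which the tool goes at most 41.7 mm and 7.16 degrees, less where a joint would pass 70% of its speed; a pose out of reach is approached as far as the arm can. A call is refused whole if a number of a shift passes 41.7 or a number of a turn 0.125, either way. A call with a gripper value outside its range is refused whole. The fingers move at their own pace and stop on an object; "grip_force" is the grip in N (left out, the last holds). Time passes only in rows, so rows that do not move let the fingers close. It gives the time, the measured TCP pose, the force, the opening and the grip force at its end, in the units of the state.
- bot.read_state(): the state, without advancing time (a new reading comes with each control period).
- bot.read_camera(name): name is "side" or "top" or "wrist"; returns a dict with "pixels" (420x560x3 uint8, red, green, blue), "fovy" (degrees; the focal length in pixels is half the picture's height over the tangent of half this angle, whatever the lens; pixels are square), "cx", "cy" (the principal point, pixels), "k1" (the pictures are not rectified: a ray, as slopes to the right and down, at radius r is drawn at 1 + k1 r^2 times it, then the intrinsics apply), "camera_from_world" (4x4, takes a point from world to camera coordinates); the wrist camera has in their place "hand_eye" (4x4, takes a point from camera to tool coordinates, whose origin is the TCP and whose axes are the flange's). Camera axes: x right, y down, z forward; pixel columns grow to the right and rows downward; lengths in m; the calibration is good to about 2 mm. A picture is of the moment at which its call begins: read the wrist's pose just before it. There is no depth.
- bot.finish_job(): hands the job in; it is judged then, once.
The state is a dict: "time": time; "q": joint angles; "joint_vel": joint speeds; "joint_torque": joint torques, N m; "tool_pos": TCP position; "tcp_rot": TCP orientation; "wrist_force": force on the tool from outside, world axes, zero at the start; "torque": the same for the moment, N m; "width": opening from 0.0 (shut) to 1.0 (fully open); "grip_force": force on a finger pad.
Only numpy, scipy, OpenCV 4.12 (cv2) and the standard library are available. Lean on these libraries where they do the work, as an engineer would, in place of code of your own. Each camera call takes 0.05 s, during which the arm holds its last target. There are 200 camera calls.

## Working session

There is one attempt and no reset: what is moved stays moved. The work goes in short steps, Python scripts to look and compute and a tool call to move; the robot and the scene stay as the last step left them, time stands still between calls to the robot, and variables do not carry over. Pictures are saved under pics/ and viewed, at most 12 in all, crops included, and the job is handed in when it is done.

Besides the shell and the picture viewer there is one more tool, called after "Emit:" as name(argument=value, ...), one argument or row to a line, values as JSON. drive_tool: Moves the arm, as the interface text tells. Its arguments: {"type":"object","properties":{"increments":{"type":"array"},"grip_force":{"type":"number"}},"required":["increments"]}

```bash
mkdir -p pics
cat > h.py <<'E'
import numpy as np, cv2
from scipy.spatial.transform import Rotation as R
from workcell import bot
def cam(name):
    s=bot.read_state(); c=bot.read_camera(name)
    if name=="wrist":
        T=np.eye(4); T[:3,:3]=R.from_rotvec(s["tcp_rot"]).as_matrix(); T[:3,3]=s["tool_pos"]
        c["wfc"]=T@np.array(c["hand_eye"])
    else: c["wfc"]=np.linalg.inv(np.array(c["camera_from_world"]))
    return c
def ray(c,u,v):
    f=210/np.tan(np.radians(c["fovy"])/2)
    K=np.array([[f,0,c["cx"]],[0,f,c["cy"]],[0,0,1.]])
    p=cv2.undistortPoints(np.array([[[u,v]]],float),K,np.array([c["k1"],0,0,0.]))[0,0]
    # k1 convention: distorted = p(1+k1 r^2)
    d=c["wfc"][:3,:3]@np.array([p[0],p[1],1]); return c["wfc"][:3,3],d
def onz(c,u,v,z):
    o,d=ray(c,u,v); return o+d*(z-o[2])/d[2]
def save(c,n): cv2.imwrite(f"pics/{n}.png",cv2.cvtColor(c["pixels"],cv2.COLOR_RGB2BGR))
E
python3 - <<'E'
from h import *
import pickle
for n in ["top","side"]:
    c=cam(n); save(c,n+"0"); pickle.dump(c,open(n+"0.pkl","wb")); print(n,c["wfc"].round(3).tolist(),c["fovy"])
s=bot.read_state(); print(s)
E
```

```text
top [[0.006, -0.995, 0.096, 0.369], [-1.0, -0.008, -0.017, 0.05], [0.017, -0.096, -0.995, 0.905], [0.0, 0.0, 0.0, 1.0]] 51.58863329157047
side [[-0.979, -0.105, 0.173, 0.307], [-0.201, 0.602, -0.773, 0.678], [-0.022, -0.792, -0.61, 0.586], [0.0, 0.0, 0.0, 1.0]] 47.951113853193434
{'time': 0.1, 'q': array([ 1.21509531e+00,  2.64681647e-01,  1.60521682e+00,  7.14898024e-06,
        1.27372578e+00, -3.69292753e-02]), 'joint_vel': array([-0.00067574,  0.00113113, -0.00216242,  0.00037726,  0.0002251 ,
        0.00032883]), 'joint_torque': array([-3.49401271e-04, -5.16701353e+01, -3.68590665e+01, -1.35781047e-04,
        6.17129277e-03, -1.03046335e-05]), 'tool_pos': array([0.21145832, 0.64070154, 0.40349473]), 'tcp_rot': array([-0.49854716, -3.10137285,  0.00312742]), 'wrist_force': array([ 0.02007551, -0.78252188, -0.11908352]), 'torque': array([ 0.00404755,  0.00643598, -0.06106897]), 'grip_force': 0.0, 'width': 1.0014576614168462}
```

View pics/top0.png

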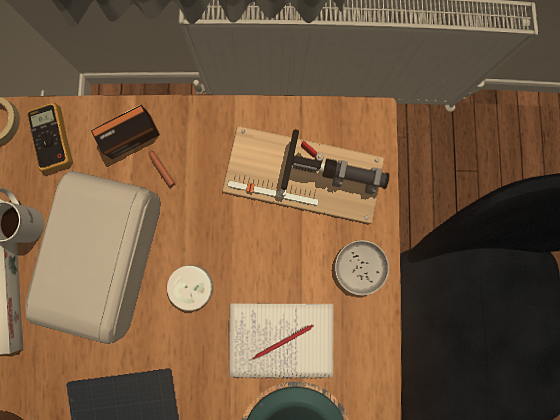

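View pics/side0.png

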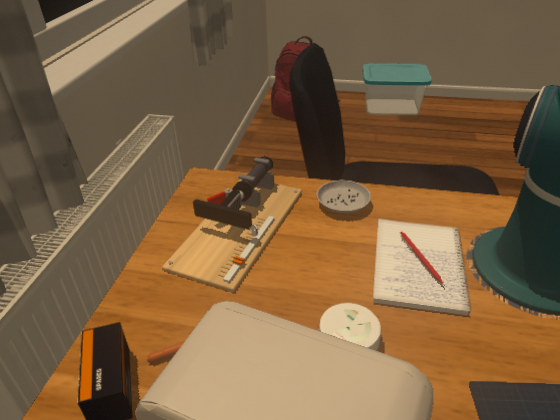

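The top view shows the cradle at about (305,175), with the foot at x≈290, the orange mark at (250,187) and the red lever at (310,148). The dish is at (361,267) and the tin at (189,288). I'll enlarge the cradle for precise pixels.

Run:
```python
from h import *
import pickle
c=pickle.load(open("top0.pkl","rb")); im=c["pixels"][115:235,215:395]
cv2.imwrite("pics/crop0.png",cv2.cvtColor(cv2.resize(im,None,fx=4.4,fy=4.4,interpolation=cv2.INTER_CUBIC),cv2.COLOR_RGB2BGR))
hsv=cv2.cvtColor(c["pixels"],cv2.COLOR_RGB2HSV)
H,S,V=cv2.split(hsv)
roi=np.zeros_like(H);roi[130:215,225:385]=1
for n,m,z in [("orange",(H>3)&(H<14)&(S>190)&(V>120),.022),("red",((H<4)|(H>174))&(S>150)&(V>80),.07)]:
    k,l,st,ce=cv2.connectedComponentsWithStats((m&(roi>0)).astype(np.uint8))
    for i in range(1,k):
        if st[i,4]>8: print(n,st[i],ce[i],onz(c,*ce[i],z).round(4))
```

```text
red [302 141  15  14  52] [308.73076923 147.42307692] [ 0.5831 -0.0204  0.07  ]
```

View pics/crop0.png

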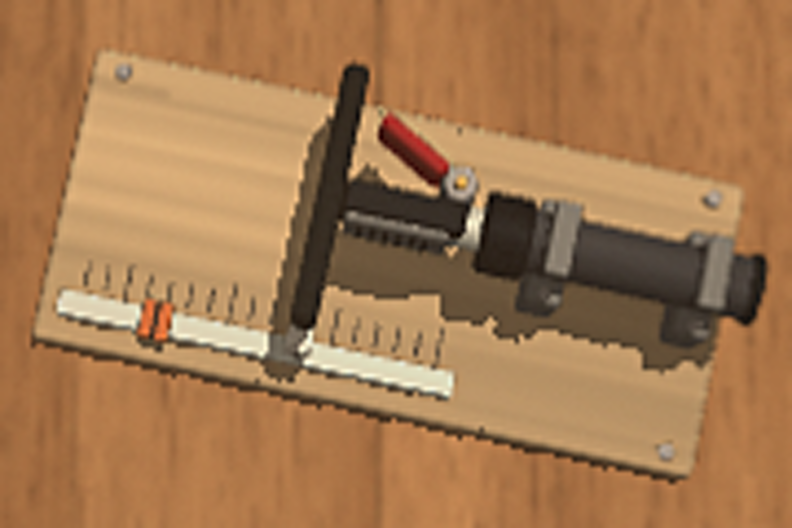

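The crop shows the mark line at crop (155,321), the foot bar from (355,68) to (305,325), the lever tip at about (385,122), and the hinge at (460,182).

Run:
```python
from h import *
import pickle
c=pickle.load(open("top0.pkl","rb"))
P=lambda u,v,z: onz(c,215+(u+.5)/4.4-.5,115+(v+.5)/4.4-.5,z)
A,B,C,D=[P(*p,.01)for p in[(98,52),(742,188),(692,468),(35,336)]]
print(np.linalg.norm(A-B),np.linalg.norm(A-D),np.linalg.norm(B-C))
ey=(A-B)+(D-C); ey/=np.linalg.norm(ey); ex=np.array([ey[1],-ey[0],0])
ctr=(A+B+C+D)/4; org=ctr-ex*(-.0125)-ey*(-.005); org[2]=0
print("ey",ey,"yaw",np.arctan2(ex[1],ex[0]),"org",org)
L=lambda p:(np.array([(p-org)@ex,(p-org)@ey])*1000).round(1)
for n,p in dict(mark=P(155,321,.022),foot1=P(355,68,.073),foot2=P(305,325,.073),hinge=P(460,182,.075),tip=P(385,122,.07),pointer=P(300,340,.03),grey=P(283,358,.02)).items(): print(n,p.round(4),L(p))
```

```text
0.31695011963088937 0.1410798978928212 0.1381097462194081
ey [0.19462521 0.98087768 0.        ] yaw -0.1958753417193248 org [ 0.55570498 -0.01264813  0.        ]
mark [0.5098 0.0967 0.022 ] [-66.3  98.3]
foot1 [0.617  0.0063 0.073 ] [56.5 30.5]
foot2 [0.5004 0.0281 0.073 ] [-62.1  29.2]
hinge [ 0.565  -0.0403  0.075 ] [ 14.5 -25.4]
tip [ 0.5932 -0.0074  0.07  ] [35.7 12.5]
pointer [0.5002 0.0292 0.03  ] [-62.6  30.3]
grey [0.4932 0.0369 0.02  ] [-71.   36.4]
```

Emit:
drive_tool(
  increments=[
    {"delta_pos": [-27, -25, 0], "turn": 0, "jaw": 1},
    {"delta_pos": [-27, -25, 0], "turn": 0.06, "jaw": 1},
    {"delta_pos": [-27, -25, 0], "turn": 0, "jaw": 1},
    {"delta_pos": [-27, -25, 0], "turn": 0, "jaw": 1},
    {"delta_pos": [-27, -25, 0], "turn": 0, "jaw": 1},
    {"delta_pos": [-27, -25, 0], "turn": 0, "jaw": 1},
    {"delta_pos": [-27, -25, 0], "turn": 0, "jaw": 1},
    {"delta_pos": [-27, -25, 0], "turn": 0, "jaw": 1},
  ],
  grip_force=20,
)

```text
time: 0.77
tool_pos: [0.3424, 0.3755, 0.4042]
tcp_rot: [-0.591, -3.085, 0.001]
wrist_force: [0.8, 0.8, 1.0]
width: 1.002
grip_force: 0.0
```

Emit:
drive_tool(
  increments=[
    {"delta_pos": [-27, -25, 0], "turn": 0, "jaw": 1},
    {"delta_pos": [-27, -25, 0], "turn": 0, "jaw": 1},
    {"delta_pos": [-27, -25, 0], "turn": 0, "jaw": 1},
    {"delta_pos": [-27, -25, 0], "turn": 0, "jaw": 1},
    {"delta_pos": [-27, -25, 0], "turn": 0, "jaw": 1},
    {"delta_pos": [-27, -25, 0], "turn": 0, "jaw": 1},
    {"delta_pos": [-27, -25, 0], "turn": 0, "jaw": 1},
    {"delta_pos": [-27, -25, 0], "turn": 0, "jaw": 1},
  ],
)

```text
time: 1.43
tool_pos: [0.469, 0.1098, 0.4044]
tcp_rot: [-0.591, -3.085, -0.0]
wrist_force: [0.3, 0.6, -0.3]
width: 1.002
grip_force: 0.0
```

Emit:
drive_tool(
  increments=[
    {"delta_pos": [0, 0, 0], "turn": 0.12, "jaw": 1},
    {"delta_pos": [0, 0, 0], "turn": 0.12, "jaw": 1},
    {"delta_pos": [0, 0, 0], "turn": 0.12, "jaw": 1},
    {"delta_pos": [0, 0, 0], "turn": 0.12, "jaw": 1},
    {"delta_pos": [0, 0, 0], "turn": 0.12, "jaw": 1},
    {"delta_pos": [0, 0, 0], "turn": 0.12, "jaw": 1},
    {"delta_pos": [0, 0, 0], "turn": 0.12, "jaw": 1},
    {"delta_pos": [0, 0, 0], "turn": 0.12, "jaw": 1},
  ],
)

```text
time: 2.1
tool_pos: [0.4687, 0.1115, 0.4042]
tcp_rot: [-1.956, -2.457, 0.001]
wrist_force: [-0.2, 0.0, -0.3]
width: 0.998
grip_force: 0.0
```

```bash
cat >> h.py <<'E'
EY=np.array([.19462521,.98087768,0]);EX=np.array([EY[1],-EY[0],0]);ORG=np.array([.55570498,-.01264813,0])
def togo(target):
    "target in cradle mm (x,y,z of TCP): deltas in tool mm and turn about tool z so that tool y is along +EX"
    s=bot.read_state(); M=R.from_rotvec(s["tcp_rot"]).as_matrix()
    t=ORG+EX*target[0]/1e3+EY*target[1]/1e3+[0,0,target[2]/1e3]
    w=M.T@EX
    p=s["tool_pos"]-ORG
    print("t",s["time"],"tool cradle mm",(1e3*np.array([p@EX,p@EY,p[2]])).round(1),"d tool mm",(M.T@(t-s["tool_pos"])*1e3).round(1),"turn",np.arctan2(-w[0],w[1]).round(4),"zaxis",M[:,2].round(3),"F",s["wrist_force"].round(1),"w",round(float(s["width"]),3))
    return s
E
python3 -c "
from h import *
s=togo((8,9,300)); print(s['q'].round(2))"
```

```text
t 2.1 tool cradle mm [-109.5  104.9  404.2] d tool mm [-135.6   68.1  104.1] turn 0.4218 zaxis [-0.001 -0.    -1.   ] F [-0.2  0.  -0.3] w 0.998
[ 0.18 -0.11  2.    0.    1.25 -0.04]
```

Emit:
drive_tool(
  increments=[
    {"delta_pos": [0, 0, 0], "turn": 0.1055, "jaw": 1},
    {"delta_pos": [0, 0, 0], "turn": 0.1055, "jaw": 1},
    {"delta_pos": [0, 0, 0], "turn": 0.1055, "jaw": 1},
    {"delta_pos": [0, 0, 0], "turn": 0.1055, "jaw": 1},
    {"delta_pos": [-24, 29.5, 20], "turn": 0, "jaw": 1},
    {"delta_pos": [-24, 29.5, 20], "turn": 0, "jaw": 1},
    {"delta_pos": [-24, 29.5, 20], "turn": 0, "jaw": 1},
    {"delta_pos": [-24, 29.5, 20], "turn": 0, "jaw": 1},
  ],
)

```text
time: 2.77
tool_pos: [0.5643, -0.0025, 0.3262]
tcp_rot: [2.421, 2.002, 0.0]
wrist_force: [0.0, 0.5, 0.6]
width: 1.003
grip_force: 0.0
```

Emit:
drive_tool(
  increments=[
    {"delta_pos": [0, 0, 12], "turn": 0, "jaw": 1},
    {"delta_pos": [0, 0, 12], "turn": 0, "jaw": 1},
    {"delta_pos": [0, 0, 0], "turn": 0, "jaw": 1},
  ],
)

```text
time: 3.02
tool_pos: [0.562, -0.0014, 0.2994]
tcp_rot: [-2.419, -1.996, 0.008]
wrist_force: [-0.8, 0.4, -0.0]
width: 0.991
grip_force: 0.0
```

```bash
python3 -c "
from h import *
import pickle
togo((8,9,300)); c=cam('wrist'); save(c,'w1'); pickle.dump(c,open('w1.pkl','wb')); print(c['wfc'].round(3))"
```

```text
t 3.0167 tool cradle mm [  4.   12.3 299.4] d tool mm [-3.3  4.  -0.6] turn 0.005 zaxis [-0.007  0.001 -1.   ] F [-0.8  0.4 -0. ] w 0.991
[[ 0.982 -0.179 -0.064  0.577]
 [-0.19  -0.937 -0.292  0.074]
 [-0.007  0.298 -0.954  0.27 ]
 [ 0.     0.     0.     1.   ]]
```

View pics/w1.png

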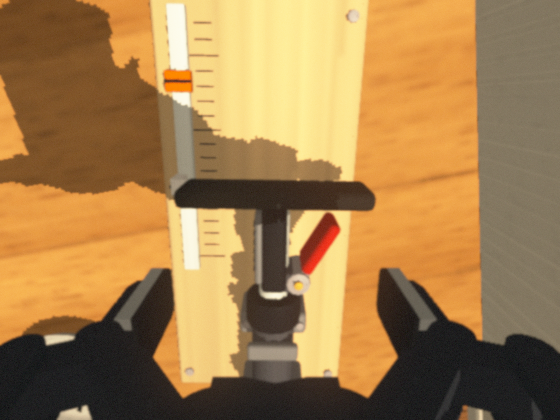

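The wrist view shows the mark line at (178,80), the bar from (178,193) to (374,197), the lever tip at (336,222), the hinge at (298,285) and the pad to the left of the block.

Run:
```python
from h import *
import pickle
c=pickle.load(open("w1.pkl","rb"))
def L(u,v,z): p=onz(c,u,v,z)-ORG; return (1e3*np.array([p@EX,p@EY])).round(1)
for n,a in dict(mark=(178,80,.022),barL=(176,195,.06),barR=(375,197,.06),barfar=(275,181,.073),tip=(336,218,.07),tipout=(341,230,.07),hinge=(298,284,.075),pointer=(180,192,.03),scrTL=(353,16,.012),boardR1=(367,20,.01),boardR2=(340,375,.01),boardL1=(152,20,.01),boardL2=(182,375,.01)).items(): print(n,L(*a))
g=cv2.cvtColor(c["pixels"],cv2.COLOR_RGB2GRAY); print(g[170:220,230],"\n",g[70:92,178])
```

```text
mark [-62.4  99.1]
barL [-58.8  30. ]
barR [65.1 29.5]
barfar [ 2.9 42.4]
tip [39.9 19. ]
tipout [43.4 11.3]
hinge [ 17.7 -23.2]
pointer [-64.8  23.8]
scrTL [ 53.4 139.6]
boardR1 [ 63.3 137.6]
boardR2 [  62.8 -153.9]
boardL1 [-80.  137.1]
boardL2 [ -81.9 -155.5]
[119 121 121 124 124 122 121 119 111  79  56  45  39  39  39  41  43  43
  38  41  38  42  47  43  43  43  42  46  44  45  46  45  43  46  43  45
  46  58 110 175 210 218 220 220 221 221 220 219 220 221] 
 [201 168 154 156 155 155 153 152 138 114  79  70 112 146 155 156 154 155
 154 153 155 176]
```

Run:
```python
from h import *
import pickle
c=pickle.load(open("w1.pkl","rb"))
def L(u,v,z): p=onz(c,u,v,z)-ORG; return (1e3*np.array([p@EX,p@EY])).round(1)
print(L(230,208,.073),L(230,179,.037), L(230,179.5,.073)); togo((10,7,210))
```

```text
[-23.6  25.9] [-27.9  35.1] [-23.   43.1]
t 3.0667 tool cradle mm [  4.2  12.8 301. ] d tool mm [-5.8  6.2 91. ] turn 0.006 zaxis [-0.005  0.001 -1.   ] F [-0.8  0.   0.3] w 1.001
```

Emit:
drive_tool(
  increments=[
    {"delta_pos": [-6, 6, 0], "turn": 0.006, "jaw": 1},
    {"delta_pos": [0, 0, 20], "turn": 0, "jaw": 1},
    {"delta_pos": [0, 0, 20], "turn": 0, "jaw": 1},
    {"delta_pos": [0, 0, 20], "turn": 0, "jaw": 1},
    {"delta_pos": [0, 0, 20], "turn": 0, "jaw": 1},
    {"delta_pos": [0, 0, 11], "turn": 0, "jaw": 1},
    {"delta_pos": [0, 0, 0], "turn": 0, "jaw": 1},
    {"delta_pos": [0, 0, 0], "turn": 0, "jaw": 1},
  ],
)

```text
time: 3.73
tool_pos: [0.5686, -0.0081, 0.2127]
tcp_rot: [2.427, 1.994, 0.0]
wrist_force: [-0.7, -0.9, -0.4]
width: 1.006
grip_force: 0.0
```

```bash
python3 -c "
from h import *
togo((10,75,210)); c=cam('wrist'); save(c,'w2')"
```

```text
t 3.7333 tool cradle mm [ 11.8   7.  212.7] d tool mm [68.  -1.8  2.7] turn 0.0006 zaxis [ 0. -0. -1.] F [-0.7 -0.9 -0.4] w 1.006
```

View pics/w2.png

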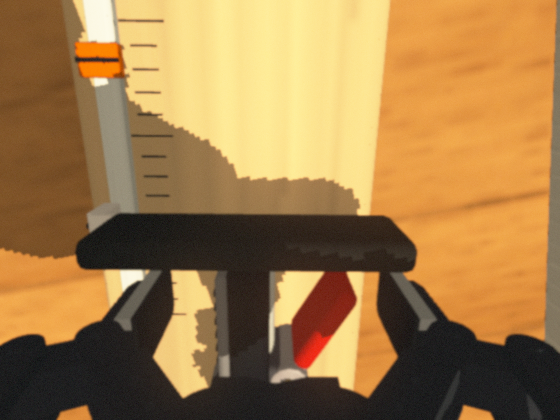

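The view shows both fingers behind the bar, with the lever (edge at x≈356) clear inside the right finger (x≈378). The mark line is at (100,59) and the pointer at about (104,215). Next I'll push, stopping short of the mark.

Emit:
drive_tool(
  increments=[
    {"delta_pos": [8, -2, 2], "turn": 0, "jaw": 1},
    {"delta_pos": [8, 0, 0], "turn": 0, "jaw": 1},
    {"delta_pos": [8, 0, 0], "turn": 0, "jaw": 1},
    {"delta_pos": [8, 0, 0], "turn": 0, "jaw": 1},
    {"delta_pos": [8, 0, 0], "turn": 0, "jaw": 1},
    {"delta_pos": [8, 0, 0], "turn": 0, "jaw": 1},
    {"delta_pos": [8, 0, 0], "turn": 0, "jaw": 1},
    {"delta_pos": [8, 0, 0], "turn": 0, "jaw": 1},
  ],
)

```text
time: 4.45
tool_pos: [0.5805, 0.0548, 0.212]
tcp_rot: [2.425, 1.991, 0.004]
wrist_force: [1.5, -7.4, 1.6]
width: 0.998
grip_force: 3.2
```

Emit:
drive_tool(
  increments=[
    {"delta_pos": [0, 0, 0], "turn": 0, "jaw": 1},
    {"delta_pos": [0, 0, 0], "turn": 0, "jaw": 1},
  ],
)

```text
time: 4.62
tool_pos: [0.5799, 0.055, 0.2115]
tcp_rot: [2.426, 1.993, 0.003]
wrist_force: [1.2, -4.5, 2.2]
width: 0.996
grip_force: 2.1
```

```bash
python3 -c "
from h import *
import pickle
togo((10,81,210)); c=cam('wrist'); pickle.dump(c,open('w3.pkl','wb'))
t=cam('top');pickle.dump(t,open('t3.pkl','wb'))
s=cam('side');pickle.dump(s,open('s3.pkl','wb'))
a=cv2.resize(c['pixels'][150:340,20:180],(400,475),interpolation=2)
b=cv2.resize(s['pixels'][190:285,190:270],(400,475),interpolation=2)
save({'pixels':np.hstack([a,b])},'w3')"
```

```text
t 4.6167 tool cradle mm [ 10.6  71.1 211.5] d tool mm [ 9.9 -0.6  1.5] turn 0.0007 zaxis [ 0.003 -0.001 -1.   ] F [ 1.2 -4.5  2.2] w 0.996
```

View pics/w3.png

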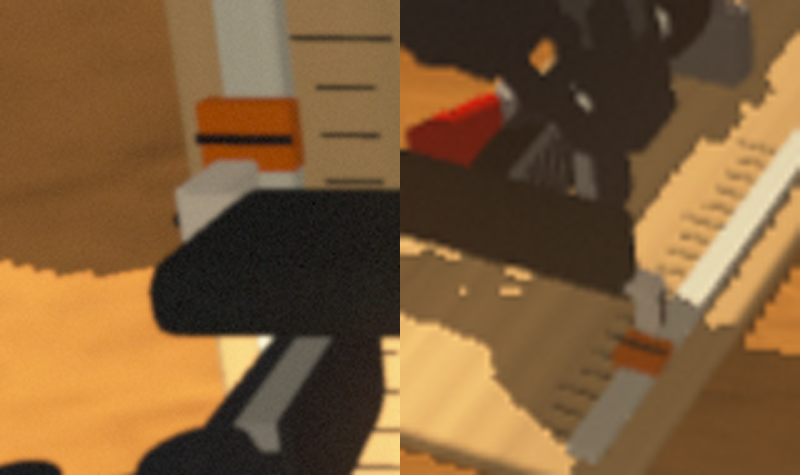

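The left crop (wrist) shows the pointer just short of the mark line, with the line at crop (245,139) and the pointer's front at about row 162. The right crop (side) shows the pointer's lower end at about (655,325) and the line at (645,345). The lever is still open.

Run:
```python
from h import *
import pickle
c=pickle.load(open("w3.pkl","rb"));s=pickle.load(open("s3.pkl","rb"));t=pickle.load(open("t3.pkl","rb"))
def L(c,u,v,z): p=onz(c,u,v,z)-ORG; return (1e3*np.array([p@EX,p@EY])).round(1)
W=lambda u,v,z:L(c,20+u/2.5,150+v/2.5,z); S=lambda u,v,z:L(s,190+(u-400)/5,190+v/5,z)
print("W mark",W(245,139,.022),"ptr front low",W(225,162,.026),W(190,190,.026),"bar inner top",W(300,335,.073),"outer bottom",W(330,190,.037))
print("S mark",S(645,345,.022),"ptr",S(650,328,.026),"bar outer bottom",S(560,275,.037), "bar outer top",S(500,175,.073))
g=c['pixels']; 
cv2.imwrite('pics/z.png',cv2.cvtColor(np.hstack([cv2.resize(t['pixels'][160:215,235:305],(630,495),interpolation=2)]),cv2.COLOR_RGB2BGR))
```

```text
W mark [-63.2  98.1] ptr front low [-65.7  94.8] [-73.1  89.2] bar inner top [-35.6  85.3] outer bottom [-42.5  93.3]
S mark [-64.7  95.7] ptr [-64.6  90.9] bar outer bottom [-28.3  88.1] bar outer top [-6.2 84. ]
```

View pics/z.png

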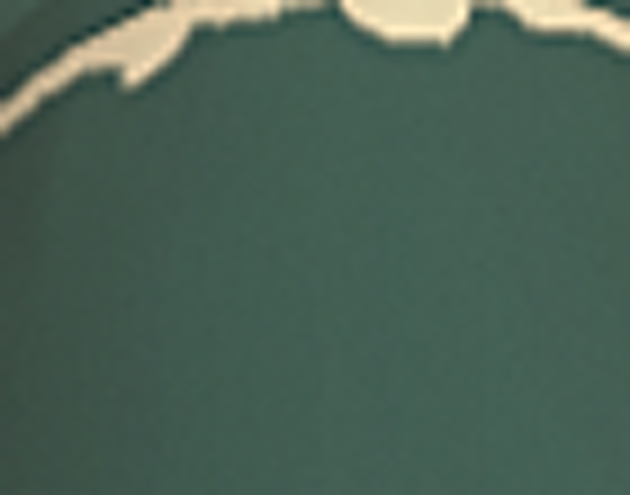

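Emit:
drive_tool(
  increments=[
    {"delta_pos": [3, 0, 1], "turn": 0, "jaw": 1},
    {"delta_pos": [2, 0, 0], "turn": 0, "jaw": 1},
    {"delta_pos": [0, 0, 0], "turn": 0, "jaw": 1},
    {"delta_pos": [0, 0, 0], "turn": 0, "jaw": 1},
  ],
)

```text
time: 5.1
tool_pos: [0.58, 0.0593, 0.2093]
tcp_rot: [2.428, 1.993, 0.0]
wrist_force: [0.2, -4.9, 2.0]
width: 1.0
grip_force: 2.3
```

```bash
python3 -c "
from h import *
import pickle
togo((10,81,210)); c=cam('wrist'); pickle.dump(c,open('w4.pkl','wb'))
s=cam('side');pickle.dump(s,open('s4.pkl','wb'))
a=cv2.resize(c['pixels'][195:295,70:150],(400,500),interpolation=2)
b=cv2.resize(s['pixels'][225:275,220:260],(400,500),interpolation=2)
save({'pixels':np.hstack([a,b])},'w4')"
```

```text
t 5.1 tool cradle mm [  9.8  75.3 209.3] d tool mm [ 5.7  0.2 -0.7] turn -0.0005 zaxis [ 0. -0. -1.] F [ 0.2 -4.9  2. ] w 1.0
```

View pics/w4.png

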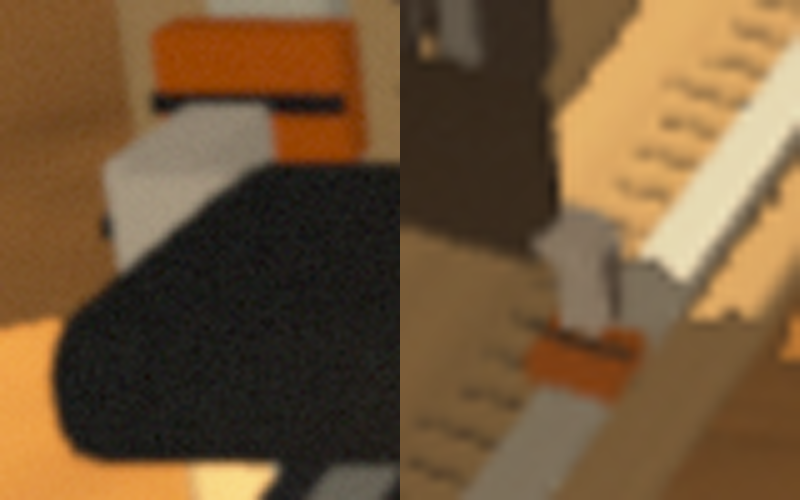

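Wrist crop: the pointer's front lower edge (row ~106) has reached the mark line (row 103). Side crop: the pointer's lower end is at (588,335) and the line, running (525,322) to (635,355), passes just in front of it.

Run:
```python
from h import *
import pickle
c=pickle.load(open("w4.pkl","rb"));s=pickle.load(open("s4.pkl","rb"))
def L(c,u,v,z): p=onz(c,u,v,z)-ORG; return (1e3*np.array([p@EX,p@EY])).round(1)
W=lambda u,v,z:L(c,70+u/5-.4,195+v/5-.4,z); S=lambda u,v,z:L(s,220+(u-400)/10-.45,225+v/10-.45,z)
print("W mark",W(155,102,.022),W(340,104,.022),"ptr front low",W(195,106,.026),W(270,106,.026),W(108,170,.026),"bar inner top",W(180,460,.073),"outer bottom",W(330,165,.037))
print("S mark",S(525,322,.022),S(635,355,.022),"ptr",S(565,332,.026),S(605,338,.026),"bar outer bottom corner",S(550,248,.037))
```

```text
W mark [-72.4  98.3] [-54.9  98.1] ptr front low [-66.6  99.3] [-59.7  99.3] [-75.7  92.9] bar inner top [-47.7  89.7] outer bottom [-50.2  97.6]
S mark [-50.5  94.9] [-72.5  95.5] ptr [-60.6  98.4] [-67.8  97.3] bar outer bottom corner [-54.5  90.4]
```

```bash
python3 -c "
from h import *
import pickle
c=pickle.load(open('w4.pkl','rb'));s=pickle.load(open('s4.pkl','rb'))
a=cv2.resize(c['pixels'][200:260,80:130],(400,480),interpolation=cv2.INTER_NEAREST)
b=cv2.resize(s['pixels'][240:264,228:248],(400,480),interpolation=cv2.INTER_NEAREST)
o=np.hstack([a,b]).astype(float); o=np.clip(255*(o/200)**.7,0,255).astype(np.uint8)
save({'pixels':o},'w5')"
```

```text
(no output)
```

View pics/w5.png

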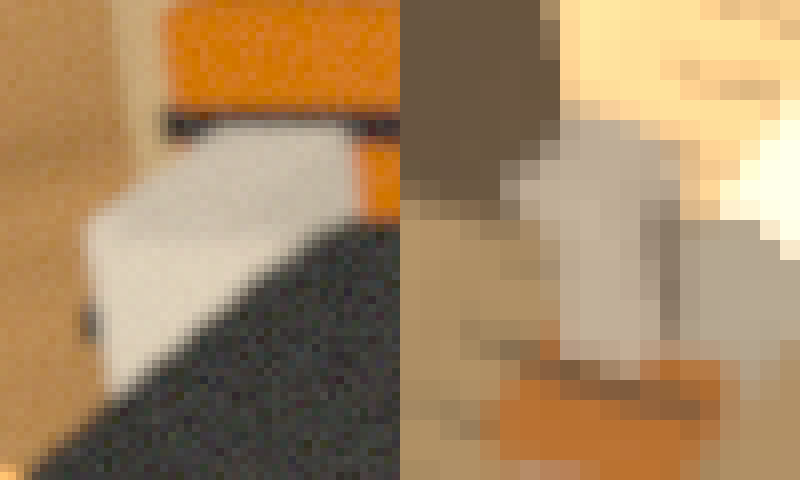

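The wrist crop shows a dark index stripe on the pointer's -x side at (88,320), well behind the front face edge at (88,215). In the side crop the stripe's lower end is at (668,335). So the pointer block is thick, and the stripe marks its centre.

Run:
```python
from h import *
import pickle
c=pickle.load(open("w4.pkl","rb"));s=pickle.load(open("s4.pkl","rb"))
def L(c,u,v,z): p=onz(c,u,v,z)-ORG; return (1e3*np.array([p@EX,p@EY])).round(1)
W=lambda u,v,z:L(c,80+u/8-.5,200+v/8-.5,z); S=lambda u,v,z:L(s,228+(u-400)/20-.5,240+v/20-.5,z)
for z in(.036,.041,.046): print(z,"front edge",W(90,215,z),"stripe top",W(90,320,z))
print("front low",W(195,128,.026),"mark",W(180,124,.022))
for z in(.024,.026,.028): print("S stripe low",S(670,340,z),"front low",S(600,360,z),"mark",S(700,400,.022),S(560,365,.022))
```

```text
0.036 front edge [-70.1  97.8] stripe top [-71.1  91.6]
0.041 front edge [-67.3  99.7] stripe top [-68.2  93.7]
0.046 front edge [-64.5 101.6] stripe top [-65.4  95.8]
front low [-68.8  99.4] mark [-71.7  98.3]
S stripe low [-66.1  90.5] front low [-61.6  95. ] mark [-71.   94.6] [-57.4  95. ]
S stripe low [-67.3  92.4] front low [-62.7  96.9] mark [-71.   94.6] [-57.4  95. ]
S stripe low [-68.4  94.3] front low [-63.8  98.8] mark [-71.   94.6] [-57.4  95. ]
```

The stripe, the front edge and the bar agree on about 4 mm remaining. I'll advance that far, then look at the stripe.

Emit:
drive_tool(
  increments=[
    {"delta_pos": [2, 0, 0], "turn": 0, "jaw": 1},
    {"delta_pos": [1.8, 0, 0], "turn": 0, "jaw": 1},
    {"delta_pos": [0, 0, 0], "turn": 0, "jaw": 1},
    {"delta_pos": [0, 0, 0], "turn": 0, "jaw": 1},
    {"delta_pos": [0, 0, 0], "turn": 0, "jaw": 1},
    {"delta_pos": [0, 0, 0], "turn": 0, "jaw": 1},
  ],
)

```text
time: 5.7
tool_pos: [0.5808, 0.0632, 0.2092]
tcp_rot: [2.428, 1.993, 0.0]
wrist_force: [0.7, -4.9, 3.4]
width: 1.003
grip_force: 2.4
```

```bash
python3 -c "
from h import *
import pickle
togo((6,79,210)); c=cam('wrist'); s=cam('side')
pickle.dump(c,open('w6.pkl','wb'));pickle.dump(s,open('s6.pkl','wb'))
a=cv2.resize(c['pixels'][190:250,80:130],(400,480),interpolation=cv2.INTER_NEAREST)
b=cv2.resize(s['pixels'][240:264,228:248],(400,480),interpolation=cv2.INTER_NEAREST)
o=np.hstack([a,b]).astype(float); o=np.clip(255*(o/200)**.7,0,255).astype(np.uint8)
save({'pixels':o},'w6')"
```

```text
t 5.7 tool cradle mm [  9.8  79.3 209.2] d tool mm [-0.3 -3.8 -0.8] turn -0.0003 zaxis [ 0. -0. -1.] F [ 0.7 -4.9  3.4] w 1.003
```

View pics/w6.png

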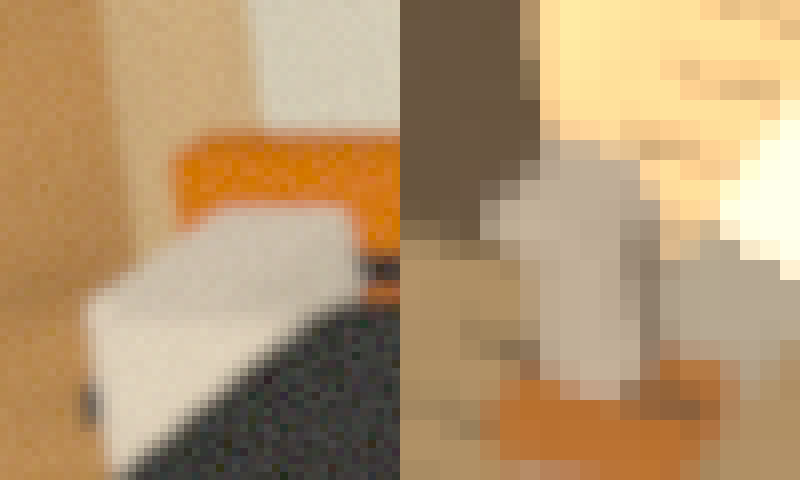

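The side crop shows the index stripe's lower end at about (650,365), meeting the mark line at (630–700, 385–410). In the wrist crop the front edge is at row 208 and the mark line at row 270.

Run:
```python
from h import *
import pickle
c=pickle.load(open("w6.pkl","rb"));s=pickle.load(open("s6.pkl","rb"))
def L(c,u,v,z): p=onz(c,u,v,z)-ORG; return (1e3*np.array([p@EX,p@EY])).round(1)
W=lambda u,v,z:L(c,80+u/8-.5,190+v/8-.5,z); S=lambda u,v,z:L(s,228+(u-400)/20-.5,240+v/20-.5,z)
print("W front low",W(210,206,.026),"mark",W(375,270,.022),"front top",W(90,300,.041),"stripe",W(90,405,.041))
print("S stripe low",S(650,365,.026),"front low",S(590,395,.026),"mark",S(690,405,.022))
```

```text
W front low [-67.9 103.5] mark [-60.7  98.1] front top [-67.3 103.4] stripe [-68.2  97.5]
S stripe low [-67.1  95.9] front low [-63.9 101.3] mark [-70.4  95.5]
```

The leg is at the mark to within about 0.5 mm, with the lever still open. Next I'll centre the jaws on the pad and lever, then close them.

Emit:
drive_tool(
  increments=[
    {"delta_pos": [0, -1.7, 0], "turn": 0, "jaw": 1},
    {"delta_pos": [0, -1.7, 0], "turn": 0, "jaw": 0.8},
    {"delta_pos": [0, 0, 0], "turn": 0, "jaw": 0.6},
    {"delta_pos": [0, 0, 0], "turn": 0, "jaw": 0.4},
    {"delta_pos": [0, 0, 0], "turn": 0, "jaw": 0.2},
    {"delta_pos": [0, 0, 0], "turn": 0, "jaw": 0.1},
    {"delta_pos": [0, 0, 0], "turn": 0, "jaw": 0.1},
    {"delta_pos": [0, 0, 0], "turn": 0, "jaw": 0.1},
  ],
  grip_force=30,
)

```text
time: 6.47
tool_pos: [0.5796, 0.0637, 0.211]
tcp_rot: [2.425, 1.991, 0.008]
wrist_force: [5.7, -6.7, 5.8]
width: 0.55
grip_force: 4.5
```

```bash
python3 -c "
from h import *
togo((6,79,210))"
```

```text
t 6.4667 tool cradle mm [  8.6  79.6 211. ] d tool mm [-0.6 -2.6  1. ] turn -0.0001 zaxis [ 0.007 -0.    -1.   ] F [ 5.7 -6.7  5.8] w 0.55
```

Emit:
drive_tool(
  increments=[
    {"delta_pos": [0, 0, 0], "turn": 0, "jaw": 0},
    {"delta_pos": [0, 0, 0], "turn": 0, "jaw": -0.1},
    {"delta_pos": [0, 0, 0], "turn": 0, "jaw": -0.2},
    {"delta_pos": [0, 0, 0], "turn": 0, "jaw": -0.4},
    {"delta_pos": [0, 0, 0], "turn": 0, "jaw": -0.6},
    {"delta_pos": [0, 0, 0], "turn": 0, "jaw": -1},
    {"delta_pos": [0, 0, 0], "turn": 0, "jaw": -1},
    {"delta_pos": [0, 0, 0], "turn": 0, "jaw": -1},
  ],
)

```text
time: 7.13
tool_pos: [0.5772, 0.0641, 0.2103]
tcp_rot: [-2.428, -1.993, 0.001]
wrist_force: [-3.0, -4.2, 12.0]
width: 0.363
grip_force: 32.9
```

```bash
python3 -c "
from h import *
import pickle
togo((6,79,210)); c=cam('wrist'); s=cam('side')
pickle.dump(c,open('w7.pkl','wb'));pickle.dump(s,open('s7.pkl','wb'))
a=cv2.resize(c['pixels'][180:420,60:420],(480,320),interpolation=cv2.INTER_NEAREST)
a=np.vstack([a,np.zeros((160,480,3),np.uint8)])
b=cv2.resize(s['pixels'][240:264,228:244],(320,480),interpolation=cv2.INTER_NEAREST)
o=np.hstack([a,b]).astype(float); o=np.clip(255*(o/200)**.7,0,255).astype(np.uint8)
save({'pixels':o},'w7')"
```

```text
t 7.1333 tool cradle mm [  6.1  79.5 210.3] d tool mm [-0.5 -0.1  0.3] turn -0.0 zaxis [-0.001  0.    -1.   ] F [-3.  -4.2 12. ] w 0.363
```

View pics/w7.png

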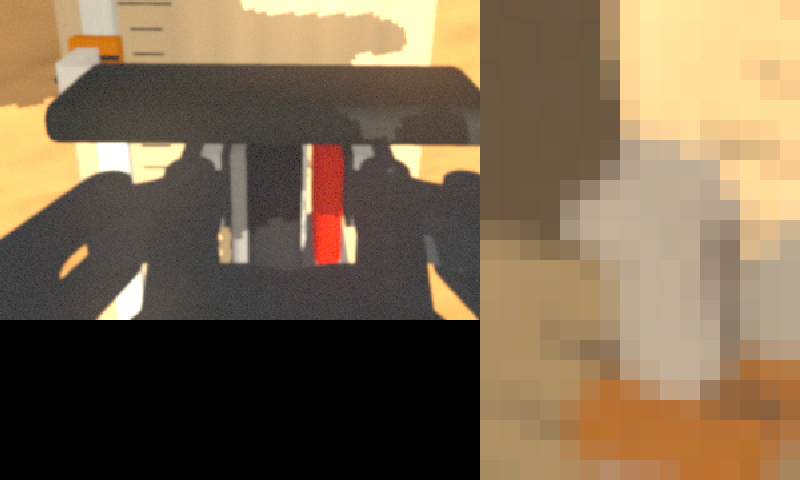

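The lever is shut, with the red paddle parallel to the leg and the jaw opening at 0.363 × 85 ≈ 31 mm. The index stripe is still at the line in the side crop (same place as before). I'll hold briefly, then hand in.

Emit:
drive_tool(
  increments=[
    {"delta_pos": [0, 0, 0], "turn": 0, "jaw": -1},
    {"delta_pos": [0, 0, 0], "turn": 0, "jaw": -1},
    {"delta_pos": [0, 0, 0], "turn": 0, "jaw": -1},
    {"delta_pos": [0, 0, 0], "turn": 0, "jaw": -1},
    {"delta_pos": [0, 0, 0], "turn": 0, "jaw": -1},
  ],
)

```text
time: 7.65
tool_pos: [0.5772, 0.0641, 0.2103]
tcp_rot: [-2.428, -1.993, 0.001]
wrist_force: [-2.8, -4.0, 10.8]
width: 0.366
grip_force: 32.8
```

```bash
python3 -c "
from h import *
s=togo((6,79,210)); print(s['grip_force']); print(bot.finish_job())"
```

```text
t 7.65 tool cradle mm [  6.2  79.5 210.3] d tool mm [-0.5 -0.2  0.3] turn -0.0001 zaxis [-0.001  0.    -1.   ] F [-2.8 -4.  10.8] w 0.366
32.84940630197525
the job is handed in; nothing more can be done
None
```

I handed the job in at 7.7 s with the leg within about 0.5 mm of the mark by camera, the lever squeezed shut against the grey pad at about 33 N, and the arm never near the dish or tin; no verdict came back.

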